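# Inspect a grinder head under the hand loupe at its focal height

### The arm

A 6-joint arm with a two-finger parallel gripper is mounted at the origin on a cart in front of the work surface, level with it; the furniture and walls round the work are solid. World frame = base frame: x ahead of the robot, y to its left, z up, the work surface at z = 0. Lengths are in m, angles in rad, forces in N, time in s.
With the tool pointing down it reaches from about 0.3 to 0.95 m from the base axis. Payload 3.1 kg.
Tool frame: the origin (TCP) lies on the centre line of the jaws, within the pads' length; the fingertips stand arm.nose_length ahead of it and the grasp point (between the pads) lies 11 mm behind it (arm.nose_length is the distance from the TCP to the fingertips, in m); z points along the fingers, y is the line along which they close (so a half turn about z gives the same grasp; the last joint's range is limited). The gripper opens to 85 mm and grips with 20 to 120 N. Pads are 22 mm wide; open, the fingers measure 114 mm over their backs; the gripper's body (76 mm by 85 mm) begins 54 mm behind the grasp point. The pads swing forward as they close: fully open they stand 13 mm farther back than shut.
Start: joints at [-1.392, 0.308, 1.634, -0, 1.2, -0.07], TCP at [0.154, -0.606, 0.239] pointing down, gripper open.
Joint ranges: [-3.06, 3.06], [-0.79, 1.96], [0.05, 2.63], [-1.19, 4.34], [0.05, 2.64], [-2.94, 2.94]. Speed limits (rad/s): [2.79, 2.79, 3.14, 3.14, 3.14, 3.14].

### API

Orientations are given as [roll, pitch, yaw] about the fixed x, y, z axes, in that order (R = Rz(yaw) Ry(pitch) Rx(roll)).
In Python, from cell import observe, optics, arm gives the robot as it stands.
- The arm moves only by the tool drive_tool, never from a script. Its argument "targets" is a list of rows, each an object with "dp": the shift along the tool's x, y, z in m, a list of three; "twist": the turn about the tool's z in rad; "fingers": the finger opening in m, from 0 to 0.0854. A call has exactly 8 rows; each row is the pose to reach, as a shift and turn from the pose commanded when the call began, along the tool's axes at that moment; what a row does not reach only later rows make up. A row lasts 1/8 s, in which the tool goes at most 62.5 mm and 10.7 degrees, less where a joint would pass 70% of its speed; a pose out of reach is approached as far as the arm can. A call with a gripper value outside its range is refused whole. The fingers move at their own pace and stop on an object; the grip force is fixed at half the most. Time passes only in rows, so rows that repeat a pose let the fingers close, or fill a call up. It gives the time, the measured TCP pose, the force, the opening and the grip force at its end, in the units of the state.
- observe(): the state, without advancing time (a new reading comes with each control period).
- optics.snapshot(name): name is "side" or "top" or "wrist"; returns a dict with "frame" (384x512x3 uint8, red, green, blue), "fx", "fy", "cx", "cy" (pixels), "origin" and "orientation" of the camera in the world. Camera axes: x right, y down, z forward; pixel columns grow to the right and rows downward; lengths in m; the calibration is good to about 2 mm. A picture is of the moment at which its call begins. There is no depth.
- arm.finish_job(): hands the job in; it is judged then, once.
The state is a dict: "clock": time; "q": joint angles; "qvel": joint speeds; "joint_torque": joint torques, N m; "ee_pos": TCP position; "orientation": TCP orientation; "force": force on the tool from outside, world axes, zero at the start; "ft_torque": the same for the moment, N m; "grip_width": finger opening in m; "gripper_force": force on a finger pad.
Only numpy, scipy, OpenCV 4.12 (cv2) and the standard library are available. Lean on these libraries where they do the work, as an engineer would, in place of code of your own. Each camera call takes 0.05 s, during which the arm holds its last target. There are 200 camera calls.

### The job

On the small inspection stand, first push the carriage that carries the grinder head gently all the way in, towards the post, until you feel it meet its stop. Then pick up the hand loupe by its handle and hold it still and level with its lens centred over the grinder head and at the height of the pointer on the post, and finish while still holding it there, clear of the stand. Do not shift the pointer, and leave the other things lying where they are.

Things in the scene. Friction and masses are not known exactly. Their poses are not given: they have to be found in the camera images.
- stand: Inspection stand, fixed to the worktop: aluminium base plate 220 x 72 x 12 mm, two guide rails along it (tops 20 mm above the worktop), a low stop block and at x = +97 mm an upright steel post, 8 mm thick, its top 140 mm above the worktop. Origin: centre of the underside; x runs along the rails towards the post (the carriage's way in), z up. Place and yaw (to 14 degrees) vary.
- slide: Carriage: steel plate 97 x 42 x 8 mm sliding between the rails along the stand's x, carrying the grinder head; drawn out 30 to 60 mm at the start. Resists with about 2 N, stays where left, stops firmly when home; push with less than 40 N. Origin: on its underside below the grinder head, axes as the stand's; when home it is at x = +35 mm, y = 0 in the stand's frame.
- tab (a point): Centre of the face to push: the outer face (away from the post) of the flat upright tab at the carriage's end nearer the robot, 60 mm from the grinder head's axis, 37 mm above the worktop. The tab is 10 mm thick along x, 28 mm wide and stands free from 21 to 51 mm above the worktop.
- part_top (a point): Centre of the top face of the grinder head (an upright metal cylinder with a brass core, 25 mm across, 21 mm high, fixed on the carriage and travelling with it), 43 mm above the worktop.
- pointer (a point): Tip of the small level pointer blade (3 mm thick) aimed at the grinder head from a collar, 16 mm across, held by friction on the stand's post. It marks the focal height, 85 to 125 mm above the worktop, different each time. The tip is 20 mm from the post's axis, on the stand's -x side; 42 mm horizontally from the grinder head's axis when the carriage is home.
- loupe: Hand loupe lying flat to the left or right of the stand, lens roughly away from the robot: lens in a dark round frame (52 mm across, 14 mm thick) on a straight black handle 15 mm wide, 18 mm thick; about 90 g. Origin: on the handle's underside where the loupe about balances (grip there); the handle runs from 67 mm behind to 33 mm ahead of it. x along the handle to the lens, z up, and so it is to be held.
- lens (a point): Centre of the loupe's lens, 70 mm ahead of the loupe's origin and 7 mm above its underside.
- brush: Bystander: wooden brass-wire brush 27 x 147 x 12 mm lying loose on the other side of the stand from the loupe. Origin: centre of its underside, y along its length.
- came_stub: Bystander: short grey piece of lead came, 6 x 85 x 6 mm, lying loose beside the stand and along it, about 25 mm from the base plate on its +y side. Origin: centre of its underside, y along its length.
Mind the look-alikes: they are no part of the job. There is more than one size of the stand; the job needs the larger.

How it is judged:
On the way, in this order (a step that is already met when the one before it is completed fails the run):
1. the carriage is pushed home against its stop, the loupe still lying (x of part_top in the frame of stand above 0.0325 m and height (world z) of loupe below 0.01 m), for 0.1 s.
2. the loupe is picked up by the fingers (x of part_top in the frame of stand above 0.0325 m and height (world z) of loupe above 0.03 m and contact force between the fingers and loupe above 1 N), for 0.2 s.
At the end, for the whole second after the job is handed in: Carriage within 2.5 mm of its stop; loupe held in the fingers, still (< 0.02 m/s), upright, level within 0.12 rad, clear of the stand; lens centre within 8 mm of the grinder head's axis and within 5 mm of the pointer's height; pointer moved < 4 mm (x of part_top in the frame of stand above 0.0325 m and horizontal distance between lens and part_top below 0.008 m and z of lens in the frame of pointer between -0.005 and 0.005 m and angle between loupe's own z axis and vertical below 0.12 rad and linear speed of loupe below 0.02 m/s and contact force between the fingers and loupe above 1 N and contact force between loupe and stand below 0.1 N and distance of pointer from where it was at the start of the episode below 0.004 m); the arm keeps its last pose, push and grip.
It fails at once if the carriage is pushed with more than 40 N (contact force between the arm and slide above 40 N).
It fails at once if the carriage is pushed by the fingers with more than 40 N (contact force between the fingers and slide above 40 N).
It fails at once if the pointer is shifted by 4 mm or more (distance of pointer from where it was at the start of the episode above 0.004 m).
It fails at once if the brush or the came piece is shifted by more than 20 mm (distance of any of brush, came_stub from where it was at the start of the episode above 0.02 m).
It also fails if it takes over 51 s, if anything falls off the work surface, if the arm or the gripper's body presses on something with over 40 N, if the wrist force passes 120 N, or if a joint passes its speed limit or range.

## Working session

There is one attempt and no reset: what is moved stays moved. The work goes in short steps, Python scripts to look and compute and a tool call to move; the robot and the scene stay as the last step left them, time stands still between calls to the robot, and variables do not carry over. Pictures are saved under pics/ and viewed, at most 10 in all, crops included, and the job is handed in when it is done.

Besides the shell and the picture viewer there is one more tool, called after "Request:" as name(argument=value, ...), one argument or row to a line, values as JSON. drive_tool: Moves the arm, as the interface text tells. Its arguments: {"type":"object","properties":{"targets":{"type":"array"}},"required":["targets"]}

```bash
mkdir -p pics; cat > h.py <<'E'
import numpy as np, cv2
from scipy.spatial.transform import Rotation as R
from cell import observe, optics, arm
def rot(o):
    o=np.array(o,float)
    return o if o.shape==(3,3) else (R.from_quat(o).as_matrix() if o.size==4 else R.from_euler('xyz',o).as_matrix())
def snap(n,save=None):
    s=optics.snapshot(n); s['R']=rot(s['orientation']); s['o']=np.array(s['origin'])
    if save: cv2.imwrite('pics/'+save,cv2.cvtColor(np.array(s['frame']),cv2.COLOR_RGB2BGR))
    return s
def ray(s,u,v): return s['R']@np.array([(u-s['cx'])/s['fx'],(v-s['cy'])/s['fy'],1])
def onz(s,u,v,z):
    d=ray(s,u,v); return s['o']+d*(z-s['o'][2])/d[2]
def proj(s,p):
    c=s['R'].T@(np.array(p)-s['o']); return s['fx']*c[0]/c[2]+s['cx'],s['fy']*c[1]/c[2]+s['cy']
E
python3 - <<'E'
from h import *
st=observe(); print({k:np.round(v,3) for k,v in st.items()}, arm.nose_length)
ims=[]
for n in('side','top'):
    s=snap(n,n+'0.png'); print(n,s['orientation'],s['o'],s['fx'],s['cx'],s['cy'])
E
```

```text
{'clock': np.float64(0.0), 'q': array([-1.392,  0.309,  1.635,  0.   ,  1.2  , -0.07 ]), 'qvel': array([ 0.001, -0.001, -0.001,  0.001, -0.001,  0.   ]), 'joint_torque': array([-0.0000e+00, -4.1525e+01, -2.7667e+01, -0.0000e+00,  1.0000e-02,
       -0.0000e+00]), 'ee_pos': array([ 0.154, -0.605,  0.238]), 'orientation': array([-3.139, -0.   ,  0.249]), 'force': array([-0.35 , -0.017, -1.161]), 'ft_torque': array([-0.013, -0.026,  0.012]), 'gripper_force': np.float64(0.0), 'grip_width': np.float64(0.086)} 0.008
side [-2.21628887 -0.00457552 -2.70573297] [0.22934695 0.6719532  0.67720706] 438.95754760869403 256.52279367307835 196.39759482401226
top [-2.98047733  0.00523016 -1.54816535] [ 0.41429082 -0.06211178  1.05885996] 460.3643961335811 254.85337957425685 192.57829572330544
```

View pics/top0.png

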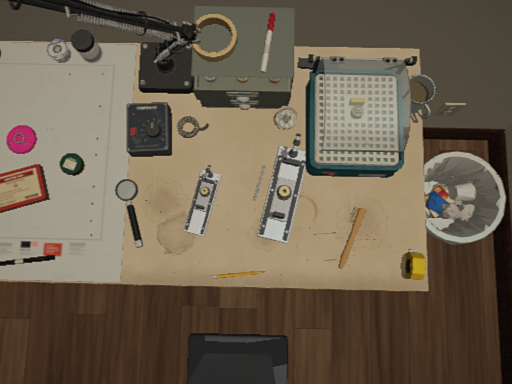

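View pics/side0.png

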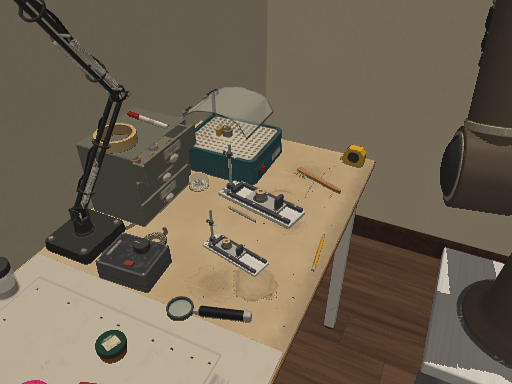

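The top view shows the larger stand at about (283,195), the post end up at (297,150) and the tab near (278,214). The small look-alike is at (203,200). The loupe's lens is at (126,190) and its handle end at (139,245). The came is at (260,183) and the brush at (352,237). The side view shows the same layout, with the pointer on the post near (229,165). I'll enlarge both.

```bash
python3 - <<'E'
import cv2,numpy as np
t=cv2.imread('pics/top0.png'); s=cv2.imread('pics/side0.png')
a=cv2.resize(t[130:255,240:320],None,fx=4.8,fy=4.8,interpolation=cv2.INTER_CUBIC)
b=cv2.resize(s[135:235,210:310],None,fx=4,fy=4,interpolation=cv2.INTER_CUBIC)
c=np.zeros((600,800,3),np.uint8); c[:a.shape[0],:384]=a; c[:400,395:795]=b
cv2.imwrite('pics/c0.png',c)
E
python3 - <<'E'
from h import *
s=snap('top'); f=np.array(s['frame']); hsv=cv2.cvtColor(f,cv2.COLOR_RGB2HSV)
# dark handle
m=(hsv[...,2]<70).astype(np.uint8); m[:, :112]=0; m[:,155:]=0; m[:172]=0; m[255:]=0
n,l,st,c=cv2.connectedComponentsWithStats(m)
for i in range(1,n):
    if st[i,4]>15: print('dark',st[i],c[i], cv2.minAreaRect(np.argwhere(l==i)[:,::-1].astype(np.float32)))
# white base plate corners 
for nm,(u,v),z in [('lens',(126,190),.007),('hend',(139,245),.009),('part',(284,191),.043),('tab',(278,215),.05),('came',(259,183),.003),('brush',(352,237),.012)]:
    print(nm,onz(s,u,v,z).round(4))
m=((hsv[...,1]<45)&(hsv[...,2]>140)).astype(np.uint8); m[:, :250]=0; m[:,308:]=0; m[:140]=0; m[250:]=0
m=cv2.morphologyEx(m,cv2.MORPH_CLOSE,np.ones((13,13)))
n,l,st,c=cv2.connectedComponentsWithStats(m); i=1+np.argmax(st[1:,4])
r=cv2.minAreaRect(np.argwhere(l==i)[:,::-1].astype(np.float32)); print(r,[onz(s,*p,.014).round(4).tolist() for p in cv2.boxPoints(r)])
E
```

```text
dark [116 180  14  19  26] [119.96153846 186.61538462] ((120.70001220703125, 187.09999084472656), (8.497057914733887, 20.124608993530273), 26.56505012512207)
dark [128 183  10  17  28] [134.10714286 192.78571429] ((133.6849365234375, 192.00685119628906), (5.735016345977783, 17.0880069732666), 20.556047439575195)
dark [127 205  14  36 232] [133.60344828 222.23275862] ((133.58033752441406, 222.2163848876953), (35.6156120300293, 6.527620792388916), 76.75948333740234)
lens [0.5846 0.2463 0.007 ]
hend [0.4584 0.2076 0.009 ]
part [ 0.5842 -0.1181  0.043 ]
tab [ 0.5292 -0.1052  0.05  ]
came [ 0.6086 -0.0619  0.003 ]
brush [ 0.4871 -0.2752  0.012 ]
((277.5003967285156, 191.03399658203125), (43.338966369628906, 96.17687225341797), 13.348726272583008) [[0.491, -0.0333, 0.014], [0.7112, -0.0796, 0.014], [0.6891, -0.1784, 0.014], [0.4706, -0.1291, 0.014]]
```

View pics/c0.png

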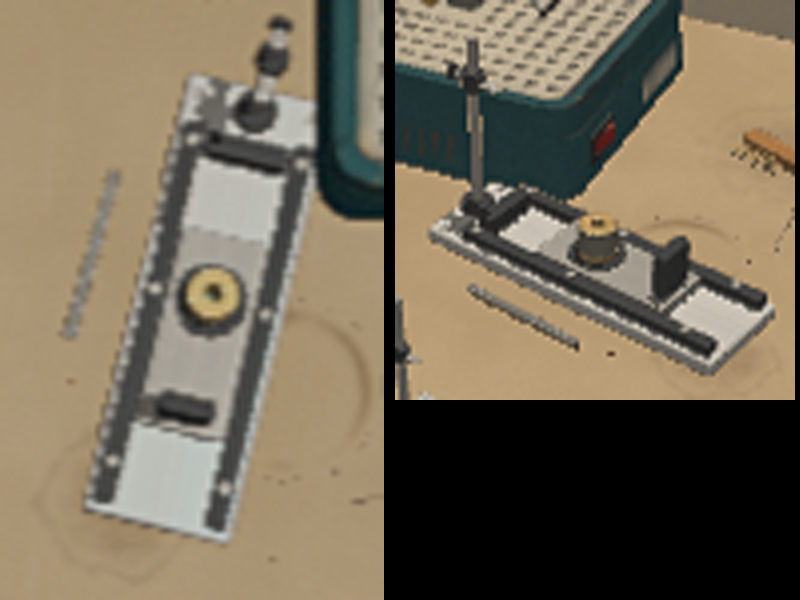

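The crop shows these corners of the large base plate in crop pixels: near-left (85,510), near-right (230,540), far-left (190,75). The brass core is at (212,293), the tab top at (187,408) and the post base near (258,110). Next I'll fit the stand frame and work out the push.

```bash
cat >> h.py <<'E'
def towards(goal,yaw):
    st=observe(); p=np.array(st['ee_pos']); M=rot(st['orientation']); y0=np.arctan2(M[1,0],M[0,0])
    return (M.T@(np.array(goal)-p)).round(4), round(float((y0-yaw+np.pi)%(2*np.pi)-np.pi),4)
E
python3 - <<'E'
from h import *
s=snap('top')
g=lambda u,v,z: onz(s,240+u/4.8,130+v/4.8,z)
nl,nr,fl=g(85,510,.012),g(230,540,.012),g(190,75,.012)
print(nl,nr,fl,'len',np.linalg.norm(fl-nl),np.linalg.norm(nr-nl))
d=(fl-nl)[:2]; yaw=np.arctan2(d[1],d[0]); 
part=g(212,293,.043); tab=g(187,408,.051); d2=(part-tab)[:2]
print('yaw',yaw,np.arctan2(*(d2[::-1])),np.linalg.norm(d2))
C=(nr+fl)[:2]/2; C2=nl[:2]+110*np.array([np.cos(yaw),np.sin(yaw)])/1000+36*np.array([np.sin(yaw),-np.cos(yaw)])/1000; print('C',C,C2)
A=np.array([[np.cos(yaw),np.sin(yaw)],[-np.sin(yaw),np.cos(yaw)]])
print('part in stand',A@(part[:2]-C2),'tab',A@(tab[:2]-C2), 'postbase',A@(g(258,110,.02)[:2]-C2))
x=np.array([np.cos(yaw),np.sin(yaw)])
pre=part[:2]-x*(.060+.011+.035); print('pre',pre, towards([*pre,.16],yaw))
E
```

```text
[ 0.48405015 -0.06153515  0.012     ] [ 0.47146422 -0.13018679  0.012     ] [ 0.69690614 -0.10817141  0.012     ] len 0.21790505671364108 0.06979580298934983
yaw -0.21568952544508702 -0.2014075402248832 0.05614884944353846
C [ 0.58418518 -0.1191791 ] [ 0.58379659 -0.12024331]
part in stand [-3.38646312e-05  1.75936722e-03] tab [-0.05617699  0.00095748] postbase [9.64710326e-02 9.84873122e-06]
pre [ 0.48059617 -0.09583123] (array([ 0.4422, -0.4132,  0.0791]), 0.4645)
```

Request:
drive_tool(
  targets=[
    {"dp": [0.02,-0.02,0],"twist": 0.05,"fingers": 0},
    {"dp": [0.06,-0.056,0],"twist": 0.1,"fingers": 0},
    {"dp": [0.1,-0.094,0],"twist": 0.16,"fingers": 0},
    {"dp": [0.14,-0.131,0],"twist": 0.22,"fingers": 0},
    {"dp": [0.18,-0.168,0],"twist": 0.28,"fingers": 0},
    {"dp": [0.22,-0.206,0],"twist": 0.34,"fingers": 0},
    {"dp": [0.26,-0.243,0],"twist": 0.4,"fingers": 0},
    {"dp": [0.29,-0.27,0],"twist": 0.46,"fingers": 0},
  ],
)

```text
clock: 1.2
ee_pos: [0.3691, -0.2706, 0.2392]
orientation: [-3.141, -0.0, -0.212]
force: [0.4, -0.7, -0.4]
grip_width: 0.0001
gripper_force: 0.0
```

```bash
python3 - <<'E'
from h import *
print(observe()['ee_pos'],towards([.4806,-.0958,.09],-.21))
E
```

```text
[ 0.36914185 -0.27061445  0.23923622] (array([ 0.0721, -0.1943,  0.1493]), -0.0022)
```

Request:
drive_tool(
  targets=[
    {"dp": [0.01,-0.03,0],"twist": 0,"fingers": 0},
    {"dp": [0.03,-0.08,0],"twist": 0,"fingers": 0},
    {"dp": [0.05,-0.13,0.01],"twist": 0,"fingers": 0},
    {"dp": [0.065,-0.17,0.04],"twist": 0,"fingers": 0},
    {"dp": [0.072,-0.19,0.08],"twist": 0,"fingers": 0},
    {"dp": [0.072,-0.194,0.12],"twist": 0,"fingers": 0},
    {"dp": [0.072,-0.194,0.149],"twist": 0,"fingers": 0},
    {"dp": [0.072,-0.194,0.149],"twist": 0,"fingers": 0},
  ],
)

```text
clock: 2.2
ee_pos: [0.4769, -0.0971, 0.0878]
orientation: [-3.141, 0.007, -0.211]
force: [0.2, -0.0, 0.7]
grip_width: -0.0001
gripper_force: 0.0
```

```bash
python3 - <<'E'
from h import *
print(observe()['ee_pos'],observe()['force'])
a=snap('wrist'); b=snap('side'); print(a['o'],a['orientation'],a['fx'])
w=np.array(a['frame']); c=np.array(b['frame'])[135:235,210:310]
o=np.zeros((400,800,3),np.uint8); o[:300,:400]=cv2.resize(w,(400,300),interpolation=cv2.INTER_AREA); o[:,400:]=cv2.resize(c,(400,400),interpolation=cv2.INTER_CUBIC)
cv2.imwrite('pics/w1.png',o[...,::-1]); cv2.imwrite('pics/wrist1.png',w[...,::-1])
E
```

```text
[ 0.47694021 -0.09713182  0.08784533] [ 0.1525055  -0.0054084   0.68521072]
[ 0.54739985 -0.11264029  0.22308235] [ 2.85183084e+00 -1.62333464e-04 -1.78335050e+00] 294.0508584293175
```

View pics/w1.png

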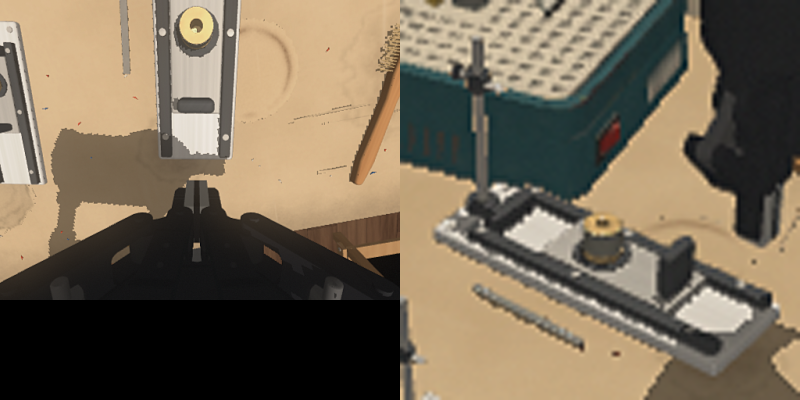

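The wrist view shows the stand aligned with the tool. The tab top is at (195,105) and the head at (195,29) in the half-scale picture, and the fingers are on the same line. The side view shows the carriage untouched.

```bash
python3 - <<'E'
from h import *
s=snap('wrist'); k=512/400
part=onz(s,195.5*k,27*k,.043); tab=onz(s,195*k,105*k,.051)
st=observe(); M=rot(st['orientation']); p=np.array(st['ee_pos'])
print(part,tab,'tool frame',M.T@(part-p),M.T@(tab-p))
E
```

```text
[ 0.58821138 -0.12142979  0.043     ] [ 0.53500597 -0.10950371  0.051     ] tool frame [ 0.10984496 -0.00016326  0.04880441] [ 0.05534045 -0.00065759  0.04067667]
```

Request:
drive_tool(
  targets=[
    {"dp": [0,0,0.01],"twist": 0,"fingers": 0},
    {"dp": [0,0,0.02],"twist": 0,"fingers": 0},
    {"dp": [0,0,0.03],"twist": 0,"fingers": 0},
    {"dp": [0,0,0.04],"twist": 0,"fingers": 0},
    {"dp": [0,0,0.048],"twist": 0,"fingers": 0},
    {"dp": [0,0,0.052],"twist": 0,"fingers": 0},
    {"dp": [0,0,0.052],"twist": 0,"fingers": 0},
    {"dp": [0,0,0.052],"twist": 0,"fingers": 0},
  ],
)

```text
clock: 3.35
ee_pos: [0.4799, -0.0982, 0.0385]
orientation: [3.142, -0.001, -0.211]
force: [0.0, -0.4, -0.1]
grip_width: -0.0001
gripper_force: 0.0
```

Request:
drive_tool(
  targets=[
    {"dp": [0.005,0,0],"twist": 0,"fingers": 0},
    {"dp": [0.012,0,0],"twist": 0,"fingers": 0},
    {"dp": [0.018,0,0],"twist": 0,"fingers": 0},
    {"dp": [0.023,0,0],"twist": 0,"fingers": 0},
    {"dp": [0.028,0,0],"twist": 0,"fingers": 0},
    {"dp": [0.032,0,0],"twist": 0,"fingers": 0},
    {"dp": [0.036,0,0],"twist": 0,"fingers": 0},
    {"dp": [0.04,0,0],"twist": 0,"fingers": 0},
  ],
)

```text
clock: 4.35
ee_pos: [0.5179, -0.1063, 0.038]
orientation: [-3.142, 0.002, -0.211]
force: [-3.3, 0.6, 1.5]
grip_width: 0.0003
gripper_force: 1.0
```

Request:
drive_tool(
  targets=[
    {"dp": [0.003,0,0],"twist": 0,"fingers": 0},
    {"dp": [0.006,0,0],"twist": 0,"fingers": 0},
    {"dp": [0.009,0,0],"twist": 0,"fingers": 0},
    {"dp": [0.012,0,0],"twist": 0,"fingers": 0},
    {"dp": [0.015,0,0],"twist": 0,"fingers": 0},
    {"dp": [0.018,0,0],"twist": 0,"fingers": 0},
    {"dp": [0.02,0,0],"twist": 0,"fingers": 0},
    {"dp": [0.022,0,0],"twist": 0,"fingers": 0},
  ],
)

```text
clock: 5.35
ee_pos: [0.5402, -0.1111, 0.0382]
orientation: [-3.142, 0.0, -0.211]
force: [-2.3, -1.5, -0.3]
grip_width: -0.0001
gripper_force: 0.9
```

```bash
python3 - <<'E'
from h import *
s=snap('top')
f=np.array(s['frame']); hsv=cv2.cvtColor(f,cv2.COLOR_RGB2HSV)[150:205,270:310]
m=((hsv[...,0]>18)&(hsv[...,0]<32)&(hsv[...,1]>90)).astype(np.uint8); n,l,st,c=cv2.connectedComponentsWithStats(m); print(st[1:],c[1:]+[270,150])
i=1+np.argmax(st[1:,4]); p=onz(s,*(c[i]+[270,150]),.043); print(p)
y=-.21; x=np.array([np.cos(y),np.sin(y)]); print((p[:2]-[.584,-.1197])@x, observe()['ee_pos'], observe()['force'])
E
```

```text
[] []Traceback (most recent call last):
  File "<stdin>", line 5, in <module>
    return _wrapfunc(a, 'argmax', axis=axis, out=out, **kwds)
    return bound(*args, **kwds)
ValueError: attempt to get argmax of an empty sequence
```

Request:
drive_tool(
  targets=[
    {"dp": [0.001,0,0],"twist": 0,"fingers": 0},
    {"dp": [0.002,0,0],"twist": 0,"fingers": 0},
    {"dp": [0.003,0,0],"twist": 0,"fingers": 0},
    {"dp": [0.004,0,0],"twist": 0,"fingers": 0},
    {"dp": [0.005,0,0],"twist": 0,"fingers": 0},
    {"dp": [0.006,0,0],"twist": 0,"fingers": 0},
    {"dp": [0.007,0,0],"twist": 0,"fingers": 0},
    {"dp": [0.008,0,0],"twist": 0,"fingers": 0},
  ],
)

```text
clock: 6.4
ee_pos: [0.5481, -0.1128, 0.0383]
orientation: [3.142, -0.0, -0.211]
force: [-1.9, -0.9, -0.5]
grip_width: -0.0002
gripper_force: 0.9
```

Request:
drive_tool(
  targets=[
    {"dp": [0.0008,0,0],"twist": 0,"fingers": 0},
    {"dp": [0.0016,0,0],"twist": 0,"fingers": 0},
    {"dp": [0.0024,0,0],"twist": 0,"fingers": 0},
    {"dp": [0.0032,0,0],"twist": 0,"fingers": 0},
    {"dp": [0.004,0,0],"twist": 0,"fingers": 0},
    {"dp": [0.0045,0,0],"twist": 0,"fingers": 0},
    {"dp": [0.005,0,0],"twist": 0,"fingers": 0},
    {"dp": [0.005,0,0],"twist": 0,"fingers": 0},
  ],
)

```text
clock: 7.4
ee_pos: [0.5494, -0.113, 0.038]
orientation: [-3.141, 0.008, -0.211]
force: [-10.0, 0.7, 6.8]
grip_width: 0.0002
gripper_force: 4.8
```

The carriage stopped with about 10 N on the tool, so it is home. I'll back off and lift.

Request:
drive_tool(
  targets=[
    {"dp": [-0.01,0,0],"twist": 0,"fingers": 0},
    {"dp": [-0.025,0,-0.01],"twist": 0,"fingers": 0},
    {"dp": [-0.03,0,-0.05],"twist": 0,"fingers": 0},
    {"dp": [-0.02,0,-0.1],"twist": 0,"fingers": 0},
    {"dp": [0.01,0,-0.15],"twist": 0,"fingers": 0},
    {"dp": [0.03,0,-0.18],"twist": 0,"fingers": 0},
    {"dp": [0.04,0,-0.18],"twist": 0,"fingers": 0},
    {"dp": [0.04,0,-0.18],"twist": 0,"fingers": 0},
  ],
)

```text
clock: 8.4
ee_pos: [0.592, -0.122, 0.2174]
orientation: [-3.141, 0.0, -0.211]
force: [-0.3, 0.2, -0.4]
grip_width: 0.0002
gripper_force: 0.0
```

```bash
python3 - <<'E'
from h import *
import pickle
a=snap('wrist'); b=snap('side'); print(observe()['ee_pos'],a['o'])
pickle.dump((a,b),open('v2.pkl','wb'))
o=np.zeros((600,800,3),np.uint8); o[:384,:512]=a['frame']; 
c=np.array(b['frame'])[140:210,212:282]; o[:280,516:796]=cv2.resize(c,(280,280),interpolation=cv2.INTER_CUBIC)
cv2.imwrite('pics/w2.png',o[...,::-1])
E
```

```text
[ 0.59023494 -0.12162535  0.21590018] [ 0.66163877 -0.13736322  0.35303221]
```

View pics/w2.png

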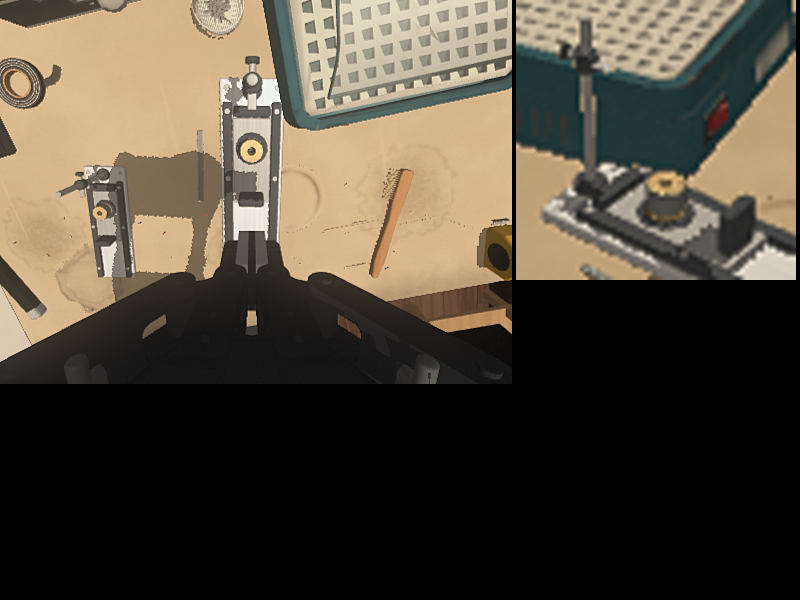

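The wrist view has the head home at (251,151), the post and collar at (252,65–105) and the carriage against the stop block. The pointer blade is too small to read, so I'll enlarge it.

```bash
python3 - <<'E'
from h import *
import pickle
a,b=pickle.load(open('v2.pkl','rb'))
o=np.zeros((600,800,3),np.uint8)
o[:600,:400]=cv2.resize(np.array(a['frame'])[50:125,226:276],(400,600),interpolation=cv2.INTER_CUBIC)  #8x
o[:600,400:]=cv2.resize(np.array(b['frame'])[140:200,215:255],(400,600),interpolation=cv2.INTER_CUBIC) #10x
cv2.imwrite('pics/w3.png',o[...,::-1])
p=onz(a,251,151,.043); print('part',p)
y=-.21
C=np.array([.584,-.1197]); x=np.array([np.cos(y),np.sin(y)]); print((p[:2]-C)@x, (p[:2]-C)@[-x[1],x[0]])
tip=p[:2]+.042*x
for z in(.085,.105,.125):
    t=[*tip,z]; u,v=proj(a,t); U,V=proj(b,t); q=[*(p[:2]+.062*x),z]; u2,v2=proj(a,q);U2,V2=proj(b,q)
    print(z,'crop tip w',(u-226)*8,(v-50)*8,'s',400+(U-215)*10,(V-140)*10,'post w',(u2-226)*8,(v2-50)*8,'s',400+(U2-215)*10,(V2-140)*10)
E
```

```text
part [ 0.61870433 -0.12791065  0.043     ]
0.03565349535394402 -0.0007958100704111601
0.085 crop tip w 198.61216811510076 479.1264797193047 s 607.1830426094093 251.24913836981875 post w 198.0008763471683 285.3070854067877 s 545.0555688201243 224.752238509966
0.105 crop tip w 198.400100422793 480.626541440403 s 605.2278426310539 182.50128846028076 post w 197.73336160285385 270.87633467443163 s 542.4282872932173 156.3172313872252
0.125 crop tip w 198.15092613194156 482.3890768436987 s 603.2283725287766 112.19683264416688 post w 197.41781430568676 253.85452751624643 s 539.7420491966665 86.3465330101593
```

View pics/w3.png

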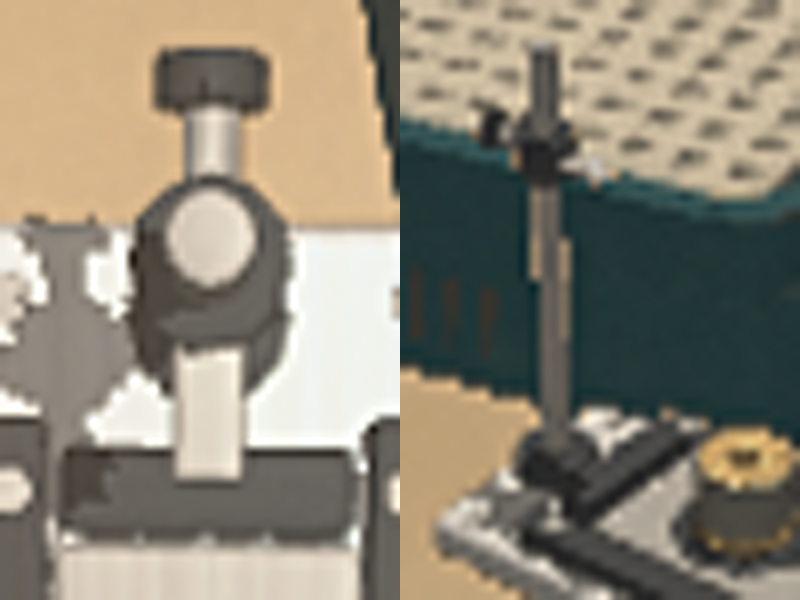

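The blade tip is at about (607,172) in the side half and the post top at (543,45), which puts the pointer height near 0.110 m. The wrist half shows the tip at (210,478), on the axis as predicted. I'll go above the loupe next.

```bash
python3 - <<'E'
from h import *
print(towards([.48,.21,.215],.26))
E
```

```text
(array([-0.1773, -0.3012,  0.0018]), -0.4711)
```

Request:
drive_tool(
  targets=[
    {"dp": [-0.02,-0.03,0],"twist": -0.05,"fingers": 0.06},
    {"dp": [-0.045,-0.075,0],"twist": -0.12,"fingers": 0.06},
    {"dp": [-0.07,-0.12,0],"twist": -0.19,"fingers": 0.06},
    {"dp": [-0.1,-0.17,0],"twist": -0.26,"fingers": 0.06},
    {"dp": [-0.13,-0.22,0],"twist": -0.33,"fingers": 0.06},
    {"dp": [-0.155,-0.265,0],"twist": -0.4,"fingers": 0.06},
    {"dp": [-0.177,-0.301,0],"twist": -0.47,"fingers": 0.06},
    {"dp": [-0.177,-0.301,0],"twist": -0.47,"fingers": 0.06},
  ],
)

```text
clock: 9.5
ee_pos: [0.4792, 0.211, 0.2164]
orientation: [-3.141, 0.004, 0.263]
force: [-0.0, 0.0, -0.4]
grip_width: 0.0602
gripper_force: 0.0
```

```bash
python3 - <<'E'
from h import *
import pickle
a=snap('wrist','w4.png'); pickle.dump(a,open('v4.pkl','wb')); print(observe()['ee_pos'],observe()['orientation'])
E
```

```text
[0.48010359 0.20968026 0.21666385] [3.14099403e+00 3.04833798e-03 2.61337381e-01]
```

View pics/w4.png

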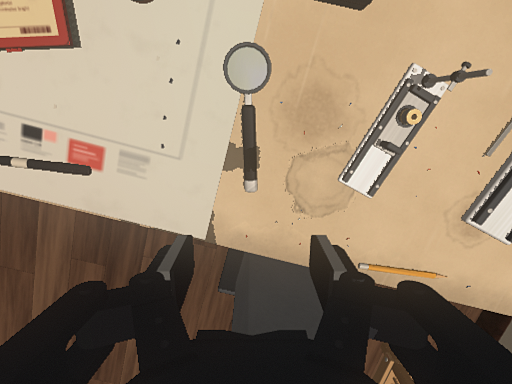

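The loupe lies nearly along the tool's x axis, with the lens centre at (247,68), the handle's front end at (249,104) and its rear end at (251,190).

```bash
python3 - <<'E'
from h import *
import pickle
s=pickle.load(open('v4.pkl','rb'))
L=onz(s,247,68,.008); E=onz(s,250.8,190,.009); F=onz(s,248.3,105,.016); B=onz(s,251,182,.016)
d=(F-B)[:2]; y1=np.arctan2(d[1],d[0]); d=(L-E)[:2]; y=np.arctan2(d[1],d[0]); print(L,E,np.linalg.norm(d),y,y1)
u=d/np.linalg.norm(d); o1=L[:2]-.07*u; o2=E[:2]+.067*u; print(o1,o2)
g=(o1+o2)/2; print(g,towards([*g,.011],y), towards([*g,.06],y))
E
```

```text
[0.5858891  0.24386991 0.008     ] [0.45451813 0.20452473 0.009     ] 0.13713633683007243 0.29099500220422125 0.2951524700543887
[0.51883198 0.22378652] [0.51870137 0.22374741]
[0.51876668 0.22376696] (array([ 0.0416, -0.0037,  0.2055]), -0.0297) (array([ 0.0415, -0.0037,  0.1565]), -0.0297)
```

Request:
drive_tool(
  targets=[
    {"dp": [0.02,-0.002,0.02],"twist": -0.015,"fingers": 0.05},
    {"dp": [0.0415,-0.0037,0.06],"twist": -0.03,"fingers": 0.05},
    {"dp": [0.0415,-0.0037,0.1],"twist": -0.03,"fingers": 0.05},
    {"dp": [0.0415,-0.0037,0.14],"twist": -0.03,"fingers": 0.05},
    {"dp": [0.0415,-0.0037,0.17],"twist": -0.03,"fingers": 0.05},
    {"dp": [0.0415,-0.0037,0.185],"twist": -0.03,"fingers": 0.05},
    {"dp": [0.0415,-0.0037,0.19],"twist": -0.03,"fingers": 0.05},
    {"dp": [0.0415,-0.0037,0.19],"twist": -0.03,"fingers": 0.05},
  ],
)

```text
clock: 10.55
ee_pos: [0.5219, 0.2233, 0.0289]
orientation: [3.142, -0.001, 0.288]
force: [0.3, 0.3, 0.2]
grip_width: 0.0497
gripper_force: 0.0
```

```bash
python3 - <<'E'
from h import *
snap('top'); print(observe()['ee_pos'],towards([.5188,.2238,.011],.291))
E
```

```text
[0.52226932 0.22351758 0.02935869] (array([-0.0033, -0.0013,  0.0184]), -0.0026)
```

Request:
drive_tool(
  targets=[
    {"dp": [-0.003,-0.0013,0.006],"twist": 0,"fingers": 0.05},
    {"dp": [-0.003,-0.0013,0.012],"twist": 0,"fingers": 0.05},
    {"dp": [-0.003,-0.0013,0.016],"twist": 0,"fingers": 0.05},
    {"dp": [-0.003,-0.0013,0.018],"twist": 0,"fingers": 0.05},
    {"dp": [-0.003,-0.0013,0.018],"twist": 0,"fingers": 0.03},
    {"dp": [-0.003,-0.0013,0.018],"twist": 0,"fingers": 0},
    {"dp": [-0.003,-0.0013,0.018],"twist": 0,"fingers": 0},
    {"dp": [-0.003,-0.0013,0.018],"twist": 0,"fingers": 0},
  ],
)

```text
clock: 11.6
ee_pos: [0.5183, 0.2239, 0.0106]
orientation: [-3.142, -0.001, 0.289]
force: [0.6, -0.2, 0.7]
grip_width: 0.0134
gripper_force: 61.1
```

Request:
drive_tool(
  targets=[
    {"dp": [0,0,0],"twist": 0,"fingers": 0},
    {"dp": [0,0,0],"twist": 0,"fingers": 0},
    {"dp": [0,0,0],"twist": 0,"fingers": 0},
    {"dp": [0,0,-0.005],"twist": 0,"fingers": 0},
    {"dp": [0,0,-0.015],"twist": 0,"fingers": 0},
    {"dp": [0,0,-0.03],"twist": 0,"fingers": 0},
    {"dp": [0,0,-0.05],"twist": 0,"fingers": 0},
    {"dp": [0,0,-0.06],"twist": 0,"fingers": 0},
  ],
)

```text
clock: 12.6
ee_pos: [0.5193, 0.2243, 0.0728]
orientation: [-3.141, -0.004, 0.289]
force: [0.2, 0.8, -0.8]
grip_width: 0.0133
gripper_force: 60.8
```

```bash
python3 - <<'E'
from h import *
print(towards([.53,-.109,.19],-.21))
E
```

```text
(array([-0.0842,  0.3225, -0.1176]), 0.4988)
```

Request:
drive_tool(
  targets=[
    {"dp": [0,0,-0.03],"twist": 0,"fingers": 0},
    {"dp": [-0.005,0.02,-0.07],"twist": 0.05,"fingers": 0},
    {"dp": [-0.015,0.06,-0.1],"twist": 0.12,"fingers": 0},
    {"dp": [-0.026,0.1,-0.118],"twist": 0.19,"fingers": 0},
    {"dp": [-0.037,0.14,-0.118],"twist": 0.26,"fingers": 0},
    {"dp": [-0.047,0.18,-0.118],"twist": 0.33,"fingers": 0},
    {"dp": [-0.056,0.215,-0.118],"twist": 0.4,"fingers": 0},
    {"dp": [-0.065,0.25,-0.118],"twist": 0.46,"fingers": 0},
  ],
)

```text
clock: 13.6
ee_pos: [0.5267, -0.0356, 0.189]
orientation: [-3.142, -0.001, -0.173]
force: [0.5, 0.2, -0.6]
grip_width: 0.0135
gripper_force: 60.8
```

Request:
drive_tool(
  targets=[
    {"dp": [0,0.015,0],"twist": 0.02,"fingers": 0},
    {"dp": [0,0.03,0],"twist": 0.04,"fingers": 0},
    {"dp": [0,0.045,0],"twist": 0.04,"fingers": 0},
    {"dp": [0,0.058,0],"twist": 0.04,"fingers": 0},
    {"dp": [0,0.065,0],"twist": 0.04,"fingers": 0},
    {"dp": [0,0.065,0],"twist": 0.04,"fingers": 0},
    {"dp": [0,0.065,0],"twist": 0.04,"fingers": 0},
    {"dp": [0,0.065,0],"twist": 0.04,"fingers": 0},
  ],
)

```text
clock: 14.6
ee_pos: [0.5158, -0.098, 0.1882]
orientation: [-3.141, 0.0, -0.211]
force: [0.4, -0.9, -0.9]
grip_width: 0.0133
gripper_force: 60.8
```

```bash
python3 - <<'E'
from h import *
snap('top');print(observe()['ee_pos'],towards([.550,-.1132,.1136],-.21))
E
```

```text
[ 0.51579426 -0.09802237  0.18825632] (array([0.0366, 0.0077, 0.0747]), -0.0006)
```

Request:
drive_tool(
  targets=[
    {"dp": [0.015,0.004,0],"twist": 0,"fingers": 0},
    {"dp": [0.03,0.0077,0.005],"twist": 0,"fingers": 0},
    {"dp": [0.0366,0.0077,0.02],"twist": 0,"fingers": 0},
    {"dp": [0.0366,0.0077,0.04],"twist": 0,"fingers": 0},
    {"dp": [0.0366,0.0077,0.058],"twist": 0,"fingers": 0},
    {"dp": [0.0366,0.0077,0.07],"twist": 0,"fingers": 0},
    {"dp": [0.0366,0.0077,0.0745],"twist": 0,"fingers": 0},
    {"dp": [0.0366,0.0077,0.0745],"twist": 0,"fingers": 0},
  ],
)

```text
clock: 15.65
ee_pos: [0.55, -0.1136, 0.1136]
orientation: [-3.142, 0.0, -0.211]
force: [-0.3, 0.3, 0.2]
grip_width: 0.0137
gripper_force: 60.8
```

```bash
python3 - <<'E'
from h import *
import pickle
b=snap('side'); a=snap('wrist'); t=snap('top'); pickle.dump((a,b,t),open('v5.pkl','wb')); st=observe(); print(st['ee_pos'],st['orientation'],towards([.550,-.1132,.1136],-.21))
o=np.zeros((600,800,3),np.uint8)
o[:384,:512]=a['frame']
o[:480,440:800]=cv2.resize(np.array(b['frame'])[140:200,215:260],(360,480),interpolation=cv2.INTER_CUBIC) #8x
o[390:590,10:330]=cv2.resize(np.array(t['frame'])[145:195,250:330],(320,200),interpolation=cv2.INTER_CUBIC) #4x
cv2.imwrite('pics/w5.png',o[...,::-1])
E
```

```text
[ 0.55061631 -0.11376842  0.11461451] [ 3.14147923e+00 -1.69853358e-03 -2.11168013e-01] (array([-0.0007, -0.0004,  0.001 ]), -0.0012)
```

View pics/w5.png

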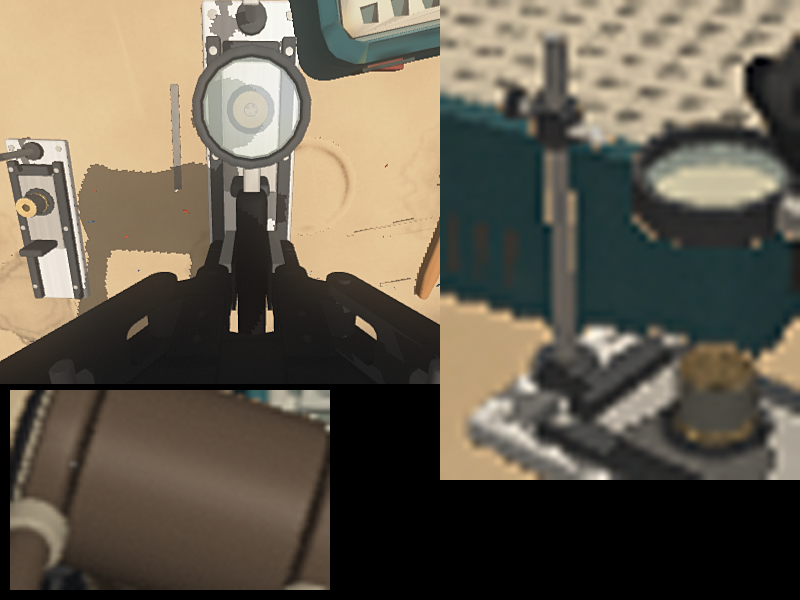

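The wrist view shows the lens ring centred at (251,106), with the head seen through it at (250,110). In the side crop the ring silhouette runs from about (632,128) to (800,248), centre near (717,188). The pointer tip is near (603,138).

```bash
python3 - <<'E'
from h import *
import pickle
a,b,t=pickle.load(open('v5.pkl','rb')); st=observe(); M=rot(st['orientation']); p=np.array(st['ee_pos'])
def hgt(s,u,v,xy):  # z on the ray nearest the vertical line at xy
    d=ray(s,u,v); k=(np.array(xy)-s['o'][:2])@d[:2]/(d[:2]@d[:2]); return (s['o']+k*d)
lens=p+M@np.array([.0703,0,.0036]); head=np.array([.6187,-.1279]); tip=head+.042*np.array([np.cos(.21),-np.sin(.21)])
print('lens fk',lens,'head est',head,'d',lens[:2]-head)
print('lens by wrist',onz(a,250.8,105.8,lens[2]),'head by wrist',onz(a,250,110,.043), 'lens pred px',proj(a,lens),'head pred px',proj(a,[*head,.043]))
print('side lens',hgt(b,215+277/8,140+188/8,lens[:2]),'pred px crop',[(proj(b,lens)[0]-215)*8+440,(proj(b,lens)[1]-140)*8])
for u,v in((603,138),(600,135),(606,141)): print('tip',hgt(b,215+(u-440)/8,140+v/8,tip))
print('posttop',hgt(b,215+(556-440)/8,140+38/8,head+.062*np.array([np.cos(.21),-np.sin(.21)])))
E
```

```text
lens fk [ 0.61936051 -0.12850511  0.11113392] head est [ 0.6187 -0.1279] d [ 0.00066051 -0.00060511]
lens by wrist [ 0.62077234 -0.12901761  0.11113392] head by wrist [ 0.61867854 -0.12794819  0.043     ] lens pred px (np.float64(250.3551225510731), np.float64(109.22049684401912)) head pred px (np.float64(249.92372353461312), np.float64(109.9834436255038))
side lens [ 0.61788324 -0.12922152  0.10561444] pred px crop [np.float64(711.4271924449536), np.float64(172.47227887897134)]
tip [ 0.66003336 -0.13651891  0.10788821]
tip [ 0.66081706 -0.13610012  0.10898915]
tip [ 0.65924782 -0.13693672  0.1067869 ]
posttop [ 0.67790502 -0.14161454  0.13586248]
```

```bash
python3 - <<'E'
from h import *
import pickle
a,b,t=pickle.load(open('v5.pkl','rb'))
lens=np.array([.61936,-.1285,.1111]); th=np.linspace(0,2*np.pi,200)
P=np.array([proj(b,lens+[.026*np.cos(q),.026*np.sin(q),h]) for q in th for h in(-.007,.007)])
print('pred ring u',P[:,0].min(),P[:,0].max(),'v',P[:,1].min(),P[:,1].max())
g=cv2.cvtColor(np.array(b['frame']),cv2.COLOR_RGB2GRAY)
print('col 250 (v 152..174)',g[152:174,250]); print('col 248',g[152:174,248]); print('row163 u 234..264',g[163,234:264])
print('blade u 226..240, v 152..161'); print(g[152:162,226:242])
print('post top'); print(g[142:150,226:234])
x=np.array([np.cos(.21),-np.sin(.21)]); head=np.array([.6187,-.1279])
for z in(.108,.111,.114): print(z,'blade tip',proj(b,[*(head+.042*x),z]),'root',proj(b,[*(head+.054*x),z]))
print('post top pred',proj(b,[*(head+.062*x),.14]))
E
```

```text
pred ring u 238.00764973945408 259.80616385549445 v 153.38695442776788 170.019192876239
col 250 (v 152..174) [191 186 113  91  37  56 141 137 167 193 190 191 192 160  57  44  45  45
  45  49  49  49]
col 248 [170 191 189  92  36  51 115 135 153 195 191 192 192 159  57  42  45  46
  45  48  48  48]
row163 u 234..264 [ 48  48  49  48  48  36  67  83 197 196 196 194 192 192 192 191 191 192
 191 192 194 192 196 115  71  37  48 102  65  34]
blade u 226..240, v 152..161
[[105  55  89  95  85  62 141 166 166 187 191 189 187 168 171 152]
 [ 86  69  75  94  63  65 110 130 133 147 189 185 161 185 188 191]
 [ 72  37  38  37  66  51  64 193 189 184 182 112  96 106 167 191]
 [113  41  42  41  41  56 112 181 181 181 186 161 164 182 185 191]
 [109  42  44  43  53 147 182 172 196 170 176 175 179 184 184 179]
 [ 45  40  43  43  41  47  71 109 179 167 151  88 135 169 175  69]
 [ 47  47  63  51  60  51  58  63 108  70  72  73  74  75  68  53]
 [ 47  44 116  99  96  46  45  44  42  50  68  68  75  99  62  37]
 [ 47  44 113  96  94  46  45  46  46  46  44  45  43  76  46  70]
 [ 46  43 112  95  95  47  4
[... 160 characters left out ...]
175  82  84  93 194 186 163]
 [187 196  87  90  74 196 131 130]
 [128 175  88  91  77 197 194 195]
 [155 178  87  91  77 174 169 192]
 [195 199  88  89  79 138 151 191]]
0.108 blade tip (np.float64(235.49266305999856), np.float64(157.20810316785477)) root (np.float64(231.70514044439193), np.float64(155.63438954963698))
0.111 blade tip (np.float64(235.46285581636127), np.float64(156.16006324243514)) root (np.float64(231.6691448529021), np.float64(154.58930137240438))
0.114 blade tip (np.float64(235.43294796286185), np.float64(155.10848581607428)) root (np.float64(231.63302841273176), np.float64(153.54070450085618))
post top pred (np.float64(228.76827084346627), np.float64(143.28532760226557))
```

The measurements agree: the lens is within about 2 mm of the head's axis and about 1–2 mm of the pointer's height. It is level and steady, and the carriage is still home, so I'm handing in.

```bash
python3 -c "
from h import *
st=observe(); print(st['clock'],st['gripper_force'],st['force']); print(arm.finish_job())"
```

```text
15.8 60.7563579082489 [ 0.14572054 -0.38032256 -0.55413802]
the job is handed in; nothing more can be done
None
```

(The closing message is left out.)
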